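# Aim the viewing scope and hold a stone core before its lens

## Robot

A 7-joint arm with a two-finger parallel gripper is mounted at the origin on the work surface. World frame = base frame: x ahead of the robot, y to its left, z up, the work surface at z = 0. Lengths are in mm, angles in rad, forces in N, time in s.
With the tool pointing down it reaches from about 400 to 875 mm from the base axis. Payload 4.4 kg.
Tool frame: the origin (TCP) lies at the very end of the fingers, on their centre line; the grasp point (between the pads) lies 19 mm behind it (ctrl.pinch_z is the z of the grasp point in the tool frame, in mm); z points along the fingers, x is the direction in which the jaws open and shut, and the axes are right-handed (so a half turn about z gives the same grasp; the last joint's range is limited). The gripper opens to 85 mm and grips with 20 to 120 N. Pads are 22 mm wide; open, the fingers measure 114 mm over their backs; the gripper's body (76 mm by 85 mm) begins 54 mm behind the grasp point. The pads swing forward as they close: fully open they stand 13 mm farther back than shut.
Start: joints at [1.146, 0.628, 0.038, 1.517, -0.027, 0.996, -0.02], TCP at [228.276, -608.611, 231.313] pointing down, gripper open.
Joint ranges: [-3.06, 3.06], [-0.37, 2.12], [-1.25, 1.32], [0.18, 2.47], [-1.1, 4.24], [0.23, 1.98], [-2.94, 2.94]. Speed limits (rad/s): [2.57, 2.57, 3.14, 3.14, 3.14, 3.14, 3.14].

## Interface

Orientations are given as [roll, pitch, yaw] about the fixed x, y, z axes, in that order (R = Rz(yaw) Ry(pitch) Rx(roll)).
In Python, from cell import sensors, get_image, order, ctrl gives the robot as it stands.
- The arm moves only by the tool arm_command, never from a script. Its argument "rows" is a list that holds one entry, the list of rows, each a list of 6 numbers: the shift along the tool's x, y, z in mm, then the turn, a rotation vector about the tool's x, y, z in degrees. A call has 1 to 20 rows; each row is the pose to reach, as a shift and turn from the pose commanded when the call began, along the tool's axes at that moment; what a row does not reach only later rows make up. A row lasts 1/12 s, in which the tool goes at most 41.7 mm and 7.16 degrees, less where a joint would pass 70% of its speed; a pose out of reach is approached as far as the arm can. A call with a gripper value outside its range is refused whole. "claw" is the opening, from -1 (shut) to 1 (fully open), set as the call begins (left out, the last holds). The fingers move at their own pace and stop on an object; the grip force is fixed at half the most. Time passes only in rows, so rows that repeat a pose let the fingers close. It gives the time, the measured TCP pose, the force and the opening at its end, in the units of the state.
- sensors.read_state(): the state, without advancing time (a new reading comes with each control period).
- get_image(name): name is "scene" or "top" or "wrist"; returns a dict with "pixels" (400x640x3 uint8, red, green, blue), "z_map" (400x640 float32, mm along the optical axis (not along the pixel's ray), 0 where there is no reading), "K" (3x3 intrinsics, pixels), "pose" (4x4, takes a point from camera to world coordinates). Camera axes: x right, y up, looking along -z (the intrinsics and any distortion apply to the point x, -y, -z); pixel columns grow to the right and rows downward; lengths in mm; the calibration is good to about 2 mm. A picture is of the moment at which its call begins.
- order.finish_job(): hands the job in, once; it reports no verdict.
The state is a dict: "clock": time; "qpos": joint angles; "qd": joint speeds; "tau": joint torques, N m; "eef_pos": TCP position; "tool_rot": TCP orientation; "force": force on the tool from outside, world axes, zero at the start; "torque": the same for the moment, N m; "width": finger opening in mm.
Only numpy, scipy, OpenCV 4.12 (cv2) and the standard library are available. Lean on these libraries where they do the work, as an engineer would, in place of code of your own. Each camera call takes 0.05 s, during which the arm holds its last target.

## Task

Turn the small knob on the scope's base until the scope's pointer stands at the line on the mark, and let go of the knob; turn the scope only by its knob. Then lift the carrier with the stone core off its stand by its handle and hold it in the air, steady and level, so that the core stands on the line of the barrel 85 mm in front of the lens. Finish while still holding it there, with the core still standing on the carrier, and do not disturb the other things on the table.

Things in the scene. Friction and masses are not known exactly. Their poses are not given: they have to be found in the camera images.
- scope: side-viewing scope's fixed base: a black plate 350 x 170 x 22 mm. Origin on the table under the axis of the turning part; the plate runs from x = -195 to +155 mm and y = -85 to +85 mm in its own axes, z up. The knob's axis is at x = -150 mm, y = 0, on a grey housing whose top is 56 mm above the table
- turret: the turning part of the scope (barrel, post and pointer), turning about the vertical. Origin on its axis, 36 mm above the table. Its +x runs along the pointer, a light metal strip (tip 120 mm from the axis, 44 mm above the table); its -y is the barrel's viewing direction. Barrel: black, horizontal, axis 170 mm above the table, 48 mm thick, from 75 mm behind the axis to the lens 100 mm in front of it; an eyepiece rises behind to 225 mm above the table
- knob (a joint): angle of the knob in rad, growing anticlockwise seen from above, limits -2 and 2.33, stays where it is left (0.04 N m of friction). At 0 the bar of the knob lies along the base's x axis. The turret turns the same way by 0.3 rad per rad of the knob
- knob_grip (a point): the place to grip the knob: on its vertical axis, 92 mm above the table. The knob is an upright black bar 50 mm long, 14 mm thick, 34 mm tall (from 68 to 102 mm above the table) on a disc 44 mm across. This point's x axis runs along the bar
- mark: the mark: a small light metal tab, 14 mm wide, with a dark line in its middle, fixed on the base's plate at the far side, beyond the pointer's tip. Origin on the turret's axis, on top of the plate; its x axis points from that axis to the dark line, 135 mm out. The pointer's tip starts 0.15 to 0.7 rad anticlockwise of it (seen from above)
- lens (a point): centre of the lens at the front end of the barrel, 170 mm above the table
- focus (a point): the point where the core must be held: on the line of the barrel, 85 mm in front of the lens, 170 mm above the table; it turns with the barrel
- stand: fixed support under the carrier: black foot, steel column, black plate 126 x 96 mm whose top is 50 mm above the table, with four small pins round the carrier that rise 10 mm above that plate and leave it 3 mm of play. Origin on the table under its centre
- carrier: loose steel carrier, 140 to 240 g: a shallow tray 100 (x) x 70 (y) mm, floor 4 mm thick, rim 12 mm tall, with an upright handle: two posts at x = +-44 mm and a level bar over the middle, along the carrier's x. Origin at the centre of its underside, z up; it starts with the underside 50 mm above the table
- carrier_grip (a point): middle of the carrier's handle bar, 77 mm above the carrier's underside. The bar is 94 mm long (carrier x; about 80 mm free between the posts), 14 mm thick and 14 mm tall; under it 66 mm are free down to the tray's floor
- core: loose stone core: grey cylinder 20 mm in diameter, 24 mm tall, 20 g, standing free near the middle of the carrier's tray, its underside 4 mm above the carrier's underside. Origin at the centre of its underside
- core_center (a point): centre of the stone core, 12 mm above its underside
- flask_large: stoppered conical glass flask, bystander, 138 mm tall, 83 mm across the base; origin at the centre of its underside
- flask_mid: stoppered conical glass flask, bystander, 120 mm tall, 72 mm across the base; origin at the centre of its underside
- flask_small: stoppered conical glass flask, bystander, 102 mm tall, 61 mm across the base; origin at the centre of its underside
- beaker: open glass beaker, bystander, 68 mm across, 85 mm tall; origin at the centre of its underside
- dish: flat covered clear dish, bystander, 92 mm across, 18 mm tall; origin at the centre of its underside
- tweezers: steel tweezers lying on the table, bystander, 120 mm long along their x, 7 mm tall
- vial: small amber jar, bystander, 32 mm across, 60 mm tall; origin at the centre of its underside

How it is judged (in metres and radians):
On the way, in this order (a step that is already met when the one before it is completed fails the run):
1. the pointer stands at the mark's line, the hand is off the knob and the carrier is still on its stand (angle between the x axis of turret and the x axis of mark, either way round below 0.06 rad and contact force between the fingers and knob below 0.1 N and z of carrier in the frame of stand below 0.055 m), for 0.3 s.
2. the carrier is lifted clear of the stand, level (z of carrier in the frame of stand above 0.08 m and angle between carrier's own z axis and vertical below 0.12 rad and contact force between carrier and stand below 0.05 N and contact force between carrier and scope below 0.05 N), for 0.2 s.
At the end, for the whole second after the job is handed in: Pointer within 0.06 rad of the mark's line; gripper holds the carrier in the air, touching neither stand nor scope, level within 0.12 rad, slower than 20 mm/s and 0.15 rad/s; core standing on it, its centre within 25 mm of the focus point (85 mm in front of the lens) (angle between the x axis of turret and the x axis of mark, either way round below 0.06 rad and distance between core_center and focus below 0.025 m and angle between carrier's own z axis and vertical below 0.12 rad and z of core in the frame of carrier between -0.002 and 0.012 m and angle between core's own z axis and vertical below 0.25 rad and contact force between carrier and stand below 0.05 N and contact force between carrier and scope below 0.05 N and contact force between carrier and turret below 0.05 N and height (world z) of carrier above 0.12 m and contact force between the fingers and carrier above 1 N and linear speed of carrier below 0.02 m/s and angular speed of carrier below 0.15 rad/s); the arm keeps its last pose, push and grip.
It fails at once if the scope's turning part is pushed directly (contact force between any of the arm, the fingers, carrier and turret above 2 N).
It fails at once if the core falls over or off the carrier (angle between core's own z axis and vertical above 0.7 rad or z of core in the frame of carrier above 0.03 m or z of core in the frame of carrier below -0.01 m).
It fails at once if a bystander is disturbed (distance of any of flask_large, flask_mid, flask_small, beaker, dish, tweezers, vial from where it was at the start of the episode above 0.03 m or angle between any of flask_large, flask_mid, flask_small, beaker, dish, tweezers, vial's own z axis and vertical above 0.5 rad).
It also fails if it takes over 72 s, if anything falls off the work surface, if the arm or the gripper's body presses on something with over 40 N, if the wrist force passes 120 N, or if a joint passes its speed limit or range.

## Working session

There is one attempt and no reset: what is moved stays moved. The work goes in short steps, Python scripts to look and compute and a tool call to move; the robot and the scene stay as the last step left them, time stands still between calls to the robot, and variables do not carry over. Pictures are saved under pics/ and viewed, and the job is handed in when it is done.

Besides the shell and the picture viewer there is one more tool, called after "Request:" as name(argument=value, ...) on one line, values as JSON. arm_command: Moves the arm, as the interface text tells. Its arguments: {"type":"object","properties":{"rows":{"type":"array","items":{"type":"array","items":{"type":"array","items":{"type":"number"}}}},"claw":{"type":"number"}},"required":["rows"]}

```bash
ls; mkdir -p pics; cat > h.py <<'E'
import numpy as np, cv2
from cell import sensors, get_image, order, ctrl
def snap(name,fn):
    d=get_image(name); cv2.imwrite(f'pics/{fn}.png',cv2.cvtColor(d['pixels'],cv2.COLOR_RGB2BGR)); np.savez(f'pics/{fn}.npz',**{k:d[k] for k in('pixels','z_map','K','pose')}); return d
def load(fn): return dict(np.load(f'pics/{fn}.npz'))
def px(d,u,v,z=None):
    # world point from depth
    K=d['K'];P=d['pose']
    z=d['z_map'][int(round(v)),int(round(u))] if z is None else z
    c=np.array([(u-K[0,2])/K[0,0]*z,-(v-K[1,2])/K[1,1]*z,-z,1]); return (P@c)[:3]
def plane(d,u,v,h):
    a=px(d,u,v,1.0);o=d['pose'][:3,3];r=a-o; return o+r*(h-o[2])/r[2]
def proj(d,p):
    c=np.linalg.inv(d['pose'])@np.r_[p,1]; K=d['K']
    return np.array([K[0,2]+K[0,0]*c[0]/-c[2],K[1,2]-K[1,1]*c[1]/-c[2]])
def cloud(d):
    K=d['K'];z=d['z_map'];v,u=np.mgrid[:z.shape[0],:z.shape[1]]
    c=np.stack([(u-K[0,2])/K[0,0]*z,-(v-K[1,2])/K[1,1]*z,-z,np.ones_like(z)],-1)
    return (c@d['pose'].T)[...,:3]
def crop(fn,u0,u1,v0,v1,s,out):
    im=cv2.imread(f'pics/{fn}.png')[v0:v1,u0:u1]; cv2.imwrite(f'pics/{out}.png',cv2.resize(im,None,fx=s,fy=s,interpolation=cv2.INTER_CUBIC))
E
python3 - <<'E'
from h import *
for n in('scene','top','wrist'):
    d=snap(n,n+'0'); print(n,d['K'].tolist(),d['pose'].round(3).tolist())
print(sensors.read_state(),ctrl.pinch_z)
E
```

```text
pics
scene [[401.84234264530136, 0.0, 319.0733621678335], [0.0, 401.84234264530136, 199.17640308636794], [0.0, 0.0, 1.0]] [[0.166, -0.619, 0.768, 1231.061], [0.986, 0.106, -0.128, -220.989], [-0.002, 0.778, 0.628, 698.49], [0.0, 0.0, 0.0, 1.0]]
top [[454.022668683086, 0.0, 314.9640085834068], [0.0, 454.022668683086, 194.15891588723775], [0.0, 0.0, 1.0]] [[-0.01, 0.998, -0.055, 483.251], [-1.0, -0.008, 0.026, -86.054], [0.026, 0.055, 0.998, 1406.779], [0.0, 0.0, 0.0, 1.0]]
wrist [[347.6459305555836, 0.0, 315.22100589733765], [0.0, 347.6459305555836, 198.04037858104013], [0.0, 0.0, 1.0]] [[0.351, 0.894, 0.279, 298.507], [-0.936, 0.336, 0.102, -583.624], [-0.002, -0.297, 0.955, 373.475], [0.0, 0.0, 0.0, 1.0]]
{'clock': 0.15, 'qpos': array([ 1.14619973,  0.62912527,  0.03847313,  1.51813502, -0.02700882,
        0.99628568, -0.01997944]), 'qd': array([-0.00022805, -0.00351253,  0.00117153, -0.00326619, -0.00036445,
        0.00135915,  0.00185726]), 'tau': array([ 1.15946365e-03, -5.63796830e+01,  1.22764237e+00, -1.93648303e+01,
        1.11642663e-02,  7.49872997e-03,  9.66818561e-06]), 'eef_pos': array([ 228.10158427, -608.16301093,  230.6072707 ]), 'tool_rot': array([ 3.14157948e+00,  1.43477146e-03, -1.21200391e+00]), 'force': array([-0.08405689, -0.46592298, -0.49372397]), 'torque': array([-0.01968518, -0.01113458, -0.02892043]), 'width': 85.17391887410125} -18.700000000000003
```

View pics/top0.png

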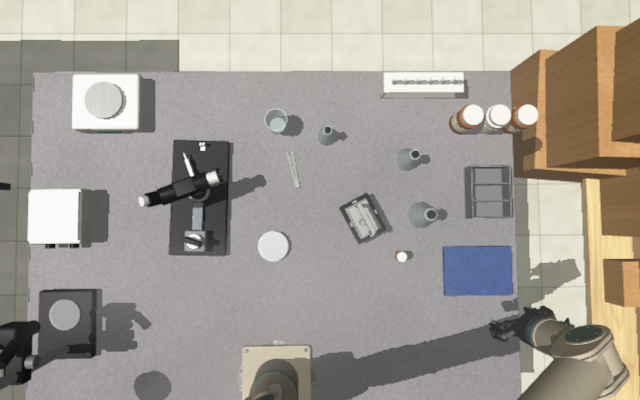

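View pics/scene0.png

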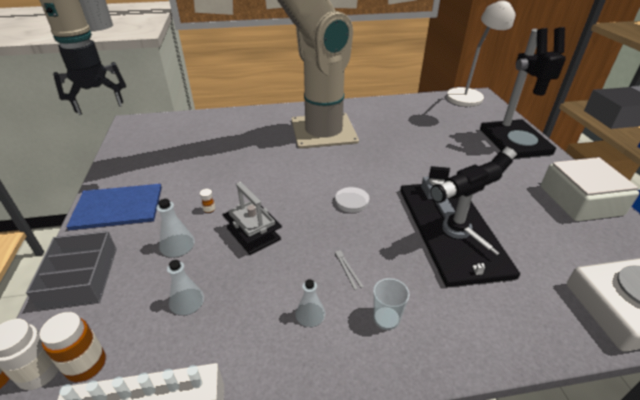

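View pics/wrist0.png

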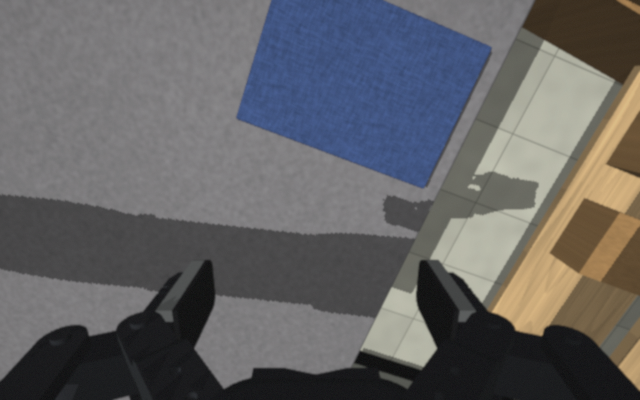

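```bash
python3 - <<'E'
from h import *
crop('top0',130,260,130,265,5,'c1'); crop('top0',330,450,180,270,6,'c2'); crop('scene0',390,530,140,290,5,'c3')
E
```

```text
(no output)
```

View pics/c1.png

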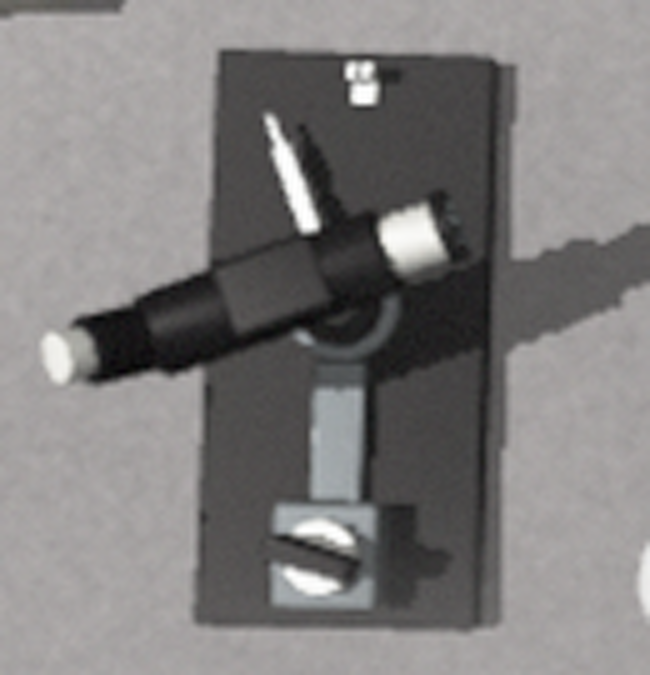

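View pics/c2.png

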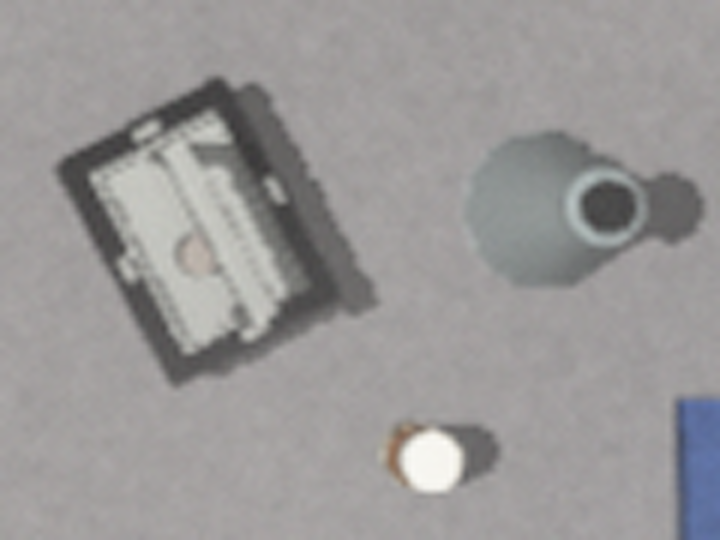

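View pics/c3.png

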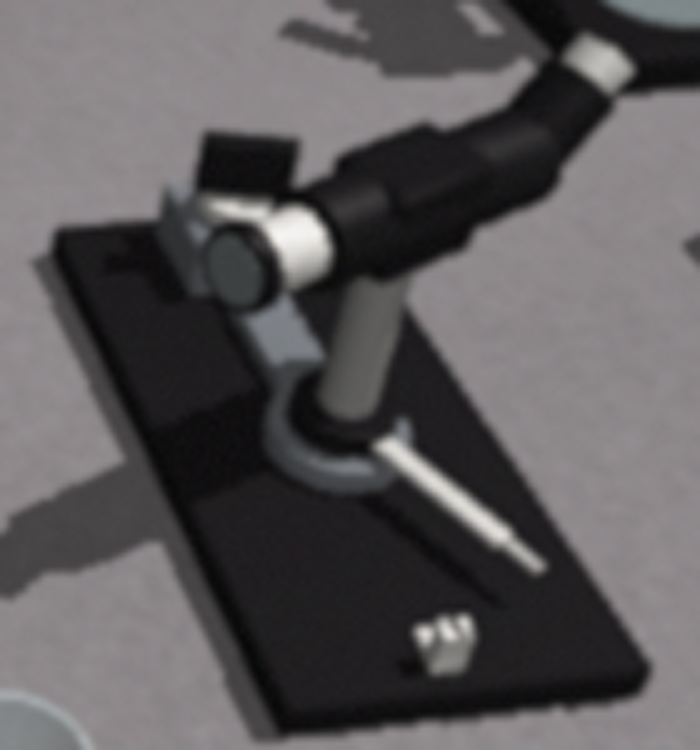

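```bash
cat > m.py <<'E'
from h import *
d=load('top0')
def c1(x,y,h): return plane(d,130+(x+.5)/5-.5,130+(y+.5)/5-.5,h)[:2]
def c2(x,y,h): return plane(d,330+(x+.5)/6-.5,180+(y+.5)/6-.5,h)[:2]
from scipy.optimize import least_squares
C=np.array([c1(220,52,22),c1(492,62,22),c1(198,622,22),c1(475,627,22)])
L=np.array([[155,85],[155,-85],[-195,85],[-195,-85]])
def T(p,l): c,s=np.cos(p[2]),np.sin(p[2]); return p[:2]+l@np.array([[c,s],[-s,c]])
r=least_squares(lambda p:(T(p,L)-C).ravel(),[483,130,0]); S=r.x
print('corners',C.round(1).tolist(),'scope',S,'res',r.fun.round(1))
kn=T(S,np.array([[-150,0]]))[0]; print('knob axis pred',kn)
a,b=c1(268,545,102),c1(360,575,102); print('knob bar ends',a,b,(a+b)/2, np.linalg.norm(a-b),'ang',np.arctan2(*(a-b)[::-1]))
t=c1(270,115,44);t0=c1(308,230,44);print('tip',t,t0,'dist',np.linalg.norm(t-S[:2]),'ang',np.arctan2(*(t-S[:2])[::-1]),'strip',np.arctan2(*(t-t0)[::-1]))
for h in(22,30,36,44):
  for q in((362,75),(363,93),(363,104)):
    m=c1(*q,h);print('mark',h,q,m,np.linalg.norm(m-S[:2]),np.arctan2(*(m-S[:2])[::-1]))
print('eyepiece',c1(57,357,225),'barrel white end',c1(412,238,194))
print('stand corners',[c2(x,y,50).round(1) for x,y in((217,82),(60,165),(178,380),(335,300))])
print('bar ends',c2(170,148,134),c2(262,330,134)); print('core top',c2(193,254,78))
cl=cloud(d)
def st(u,v): print((u,v),cl[v,u].round(1))
for uv in((218,177),(176,195),(195,240),(362,217),(370,213)): st(*uv)
E
python3 m.py
```

```text
corners [[729.0, 307.5], [721.9, 142.3], [383.2, 318.1], [378.3, 152.2]] scope [ 5.73094251e+02  2.29417478e+02 -3.11064459e-02] res [ 1.7  2.   3.4 -2.6 -2.4  2.3 -2.7 -1.7]
knob axis pred [423.16681582 234.08269206]
knob bar ends [432.0648218  255.64636647] [414.49799978 203.59584131] [423.28141079 229.62110389] 54.93496522628846 ang 1.2453044422527495
tip [686.81947027 271.20677608] [617.38082499 248.2036    ] dist 121.16010481104043 ang 0.3521426069878266 strip 0.319895469646303
mark 22 (362, 75) [714.3666001  221.31531951] 141.50449331026812 -0.05728858111638341
mark 22 (363, 93) [703.2865398  220.66609752] 130.48608643803158 -0.06711791528460995
mark 22 (363, 104) [696.52228495 220.64045861] 123.73970932438726 -0.07099091830721906
mark 30 (362, 75) [713.03142102 219.53962003] 140.28536511338672 -0.07047091563593583
mark 30 (363, 93) [702.0153713  218.89414866] 129.34989659658368 -0.08144553982168845
mark 30 (363, 104) [695.29019421 218.86865787] 122.65042262618708 -0.08611359295375048
mark 36 (362, 75) [712.03003671 218.20784542] 139.38726070375392 -0.08050771984668847
mark 36 
[... 187 characters left out ...]
.69485764 216.43214594] 138.21195977855612 -0.09409107306858927
mark 44 (363, 93) [699.79082643 215.79323815] 127.42700720004173 -0.10712274957292316
mark 44 (363, 104) [693.13403541 215.76800657] 120.8133185370412 -0.1132215989177783
eyepiece [534.72907059 332.13397566] barrel white end [597.92608625 156.30392523]
stand corners [array([ 559.7, -274.2]), array([ 518.9, -195. ]), array([ 411.5, -252.4]), array([ 450.3, -331.5])]
bar ends [ 524.19257493 -239.95615717] [ 438.7310205  -281.77779279]
core top [ 474.1184604  -257.20483838]
(218, 177) [598.9 141.4 188.6]
(176, 195) [551.2 251.  194.8]
(195, 240) [426.9 226.7  83.3]
(362, 217) [ 488.3 -252.   125.8]
(370, 213) [ 500.3 -285.6   52.6]
```

```bash
cat >> h.py <<'E'
from scipy.spatial.transform import Rotation as Ro
def go(p,yaw):
    s=sensors.read_state(); R=Ro.from_euler('xyz',s['tool_rot']); 
    sh=R.inv().apply(np.array(p)-s['eef_pos']); rv=(R.inv()*Ro.from_euler('xyz',[np.pi,0,yaw])).as_rotvec(degrees=True)
    print('clock',round(s['clock'],2),'shift',sh.round(1),'turn',rv.round(2),'dist',np.linalg.norm(sh).round(1))
E
python3 -c "
from h import *
go([480,-262,260],-1.1)"
```

```text
clock 0.15 shift [-235.7 -357.4  -29.1] turn [-0.    0.08 -6.42] dist 429.1
```

Request:
arm_command(rows=[[[-10,-15,-2,0,0,0],[-30,-45,-4,0,0,-1],[-50,-76,-6,0,0,-1.5],[-71,-107,-9,0,0,-2],[-91,-138,-11,0,0,-2.5],[-112,-170,-14,0,0,-3],[-133,-201,-16,0,0,-4],[-153,-232,-19,0,0,-4.5],[-174,-263,-21,0,0,-5],[-194,-294,-24,0,0,-5.5],[-214,-325,-26,0,0,-6],[-228,-347,-28,0,0,-6.4],[-235,-357,-29,0,0,-6.4],[-235,-357,-29,0,0,-6.4],[-235,-357,-29,0,0,-6.4]]], claw=1)

```text
clock: 1.4
eef_pos: [479.3, -264.1, 260.1]
tool_rot: [3.14, -0.0, -1.1]
force: [0.7, -0.9, -1.1]
width: 85.2
```

```bash
python3 -c "
from h import *
snap('wrist','w1'); crop('w1',0,640,0,400,1.25,'w1b')
print(sensors.read_state()['eef_pos'])"
```

```text
[ 478.51681837 -265.19518581  260.05210572]
```

View pics/w1b.png

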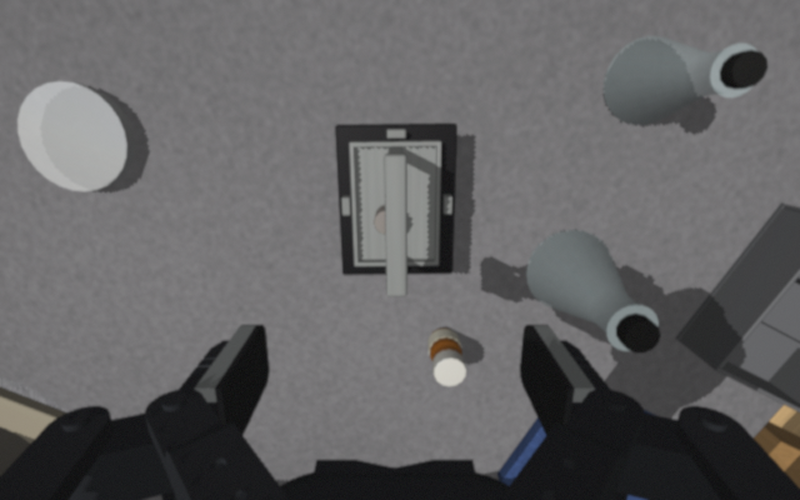

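```bash
python3 - <<'E'
from h import *
crop('w1',260,375,90,245,5,'w1c')
d=load('w1'); print(d['pose'].round(3)); cl=cloud(d)
for v in (130,160,200,225): print(v,[ (u,cl[v,u].round(0).tolist()) for u in range(305,330,4)])
E
```

```text
[[ 4.53000e-01  8.51000e-01  2.66000e-01  5.46365e+02]
 [-8.92000e-01  4.32000e-01  1.35000e-01 -2.31548e+02]
 [-0.00000e+00 -2.98000e-01  9.55000e-01  4.02984e+02]
 [ 0.00000e+00  0.00000e+00  0.00000e+00  1.00000e+00]]
130 [(305, [508.0, -240.0, 54.0]), (309, [518.0, -241.0, 135.0]), (313, [519.0, -243.0, 136.0]), (317, [521.0, -246.0, 134.0]), (321, [522.0, -249.0, 135.0]), (325, [523.0, -252.0, 133.0]), (329, [518.0, -261.0, 54.0])]
160 [(305, [481.0, -253.0, 55.0]), (309, [497.0, -251.0, 134.0]), (313, [499.0, -254.0, 135.0]), (317, [500.0, -257.0, 134.0]), (321, [501.0, -259.0, 133.0]), (325, [503.0, -262.0, 133.0]), (329, [492.0, -275.0, 55.0])]
200 [(305, [443.0, -272.0, 55.0]), (309, [467.0, -266.0, 133.0]), (313, [469.0, -269.0, 135.0]), (317, [471.0, -271.0, 135.0]), (321, [472.0, -274.0, 134.0]), (325, [473.0, -277.0, 133.0]), (329, [454.0, -295.0, 55.0])]
225 [(305, [398.0, -293.0, 2.0]), (309, [448.0, -276.0, 133.0]), (313, [450.0, -278.0, 135.0]), (317, [451.0, -281.0, 134.0]), (321, [453.0, -284.0, 134.0]), (325, [454.0, -288.0, 133.0]), (329, [411.0, -320.0, 0.0])]
```

View pics/w1c.png

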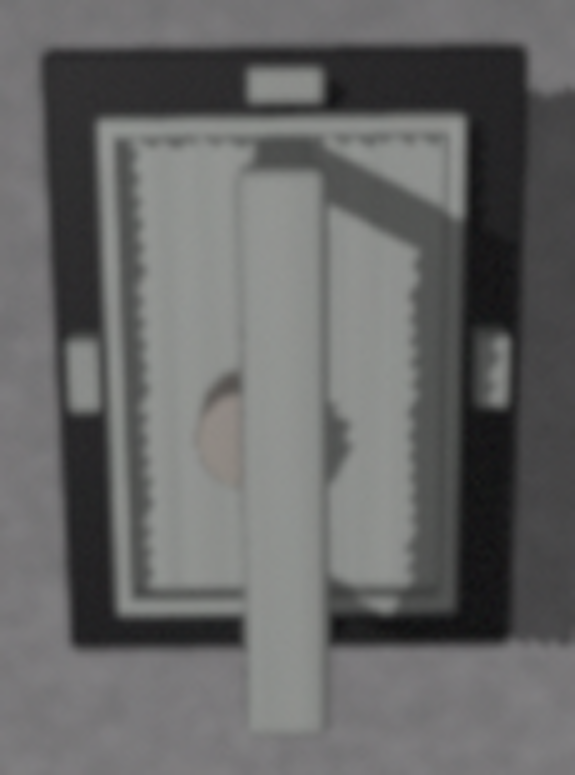

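```bash
cat > m2.py <<'E'
from h import *
d=load('w1')
def w(x,y,h): return plane(d,260+(x+.5)/5-.5,90+(y+.5)/5-.5,h)[:2]
a,b=w(283,171,134),w(287,733,134); print('bar',a,b,np.linalg.norm(a-b),'mid',(a+b)/2,'ang',np.arctan2(*(a-b)[::-1]))
rim=[w(x,y,62) for x,y in((97,118),(468,116),(118,615),(456,611))]; rm=np.mean(rim,0); print('rim',np.round(rim,1).tolist(),rm,np.linalg.norm(rim[0]-rim[1]),np.linalg.norm(rim[0]-rim[2]))
le=w(197,438,78); uu=(b-a)/np.linalg.norm(b-a); n=w(300,438,78)-w(200,438,78);n/=np.linalg.norm(n)
c=le+10*n; print('core',c)
for g in ((a+b)/2,rm):
  o=c-g; x=-uu; print('core-grip world',o,'carrier xy',o@x,o@np.array([-x[1],x[0]]))
E
python3 m2.py
```

```text
bar [ 524.47563351 -243.4175722 ] [ 442.21043762 -286.05720404] 92.65905599702171 mid [ 483.34303557 -264.73738812] ang 0.47819534666469354
rim [[511.4, -210.4], [543.8, -273.4], [422.1, -257.2], [454.8, -319.5]] [ 483.02832184 -265.11657016] 70.83388103448232 100.75307310584377
core [ 472.0285301  -262.93874008]
core-grip world [-11.31450546   1.79864804] carrier xy -9.217623779273536 6.803571157698479
core-grip world [-10.99979174   2.17783008] carrier xy -8.7637213699137 6.995394908835137
```

```bash
python3 -c "
from h import *
go([530,0,290],0.85);print(sensors.read_state()['qpos'].round(2))"
```

```text
clock 1.45 shift [-213.4 -165.5  -30.3] turn [ 9.0000e-02  9.0000e-02 -1.1188e+02] dist 271.8
[ 0.47  0.45 -0.02  1.77  0.01  0.92 -0.66]
```

Request:
arm_command(rows=[[[-10,-8,-2,0,0,-3],[-20,-16,-4,0,0,-9],[-30,-25,-6,0,0,-15],[-43,-33,-8,0,0,-21],[-55,-42,-10,0,0,-27],[-68,-52,-12,0,0,-33],[-81,-62,-14,0,0,-39],[-94,-73,-15,0,0,-45],[-107,-83,-16,0,0,-51],[-119,-93,-18,0,0,-57],[-132,-103,-20,0,0,-63],[-145,-113,-21,0,0,-69],[-157,-122,-23,0,0,-75],[-169,-131,-25,0,0,-81],[-181,-140,-26,0,0,-87],[-192,-148,-28,0,0,-93],[-202,-156,-29,0,0,-99],[-209,-162,-30,0,0,-105],[-213,-165,-30,0,0,-110],[-213,-165,-30,0,0,-112]]])

```text
clock: 3.12
eef_pos: [530.3, 1.8, 290.5]
tool_rot: [-3.141, -0.0, 0.86]
force: [0.1, -0.1, -0.1]
width: 85.7
```

```bash
python3 -c "
from h import *
go([423,232,250],2.815);print(sensors.read_state()['qpos'].round(2))"
```

```text
clock 3.12 shift [ 104.5 -231.5   40.6] turn [ 2.0000e-02 -2.0000e-02 -1.1199e+02] dist 257.2
[ 0.34  0.44 -0.57  1.76  0.27  1.02  0.53]
```

Request:
arm_command(rows=[[[4,-9,1,0,0,-3],[9,-20,2,0,0,-9],[14,-32,4,0,0,-15],[20,-44,6,0,0,-21],[26,-57,9,0,0,-27],[32,-70,12,0,0,-33],[38,-84,14,0,0,-39],[44,-98,17,0,0,-45],[51,-112,20,0,0,-51],[57,-126,22,0,0,-57],[63,-140,24,0,0,-63],[69,-154,27,0,0,-69],[76,-168,29,0,0,-75],[82,-182,31,0,0,-81],[88,-195,34,0,0,-87],[93,-207,36,0,0,-93],[98,-217,38,0,0,-99],[102,-225,40,0,0,-105],[104,-230,40,0,0,-110],[104,-231,40,0,0,-112]]])

```text
clock: 4.78
eef_pos: [424.3, 231.4, 250.2]
tool_rot: [-3.141, -0.0, 2.815]
force: [0.1, 0.5, 0.2]
width: 85.3
```

Request:
arm_command(rows=[[[0,0,0,0,0,0],[0,0,0,0,0,0]]])

```text
clock: 4.95
eef_pos: [424.9, 230.5, 250.2]
tool_rot: [-3.141, 0.0, 2.807]
force: [0.5, 0.0, 0.8]
width: 85.1
```

```bash
python3 -c "
from h import *
snap('wrist','w2'); crop('w2',0,640,0,400,1.25,'w2b')
print(sensors.read_state()['eef_pos'],sensors.read_state()['tool_rot'],sensors.read_state()['qpos'])"
```

```text
[424.97716938 230.49578002 250.22967962] [-3.14086177e+00  4.67907633e-04  2.80710047e+00] [ 0.16867917  0.56461975 -1.091423    1.92604686  0.5924838   1.01852193
  1.6168346 ]
```

View pics/w2b.png

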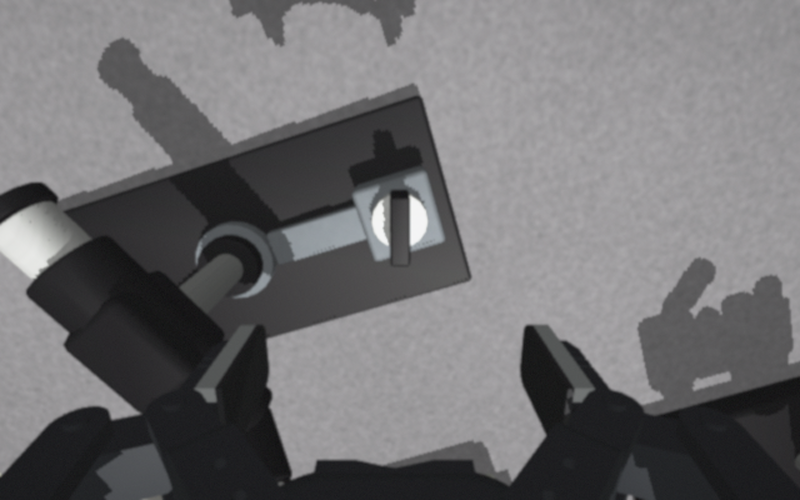

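```bash
python3 -c "
from h import *
crop('w2',270,370,130,225,7,'w2c')
d=load('w2');cl=cloud(d)
for v in range(148,218,5): print(v,[(u,cl[v,u].round(0).tolist()) for u in range(312,330,4)])"
```

```text
148 [(312, [420.0, 207.0, 56.0]), (316, [416.0, 208.0, 57.0]), (320, [413.0, 209.0, 57.0]), (324, [409.0, 210.0, 57.0]), (328, [405.0, 212.0, 57.0])]
153 [(312, [422.0, 211.0, 56.0]), (316, [417.0, 209.0, 78.0]), (320, [413.0, 210.0, 78.0]), (324, [410.0, 211.0, 78.0]), (328, [407.0, 216.0, 57.0])]
158 [(312, [420.0, 209.0, 96.0]), (316, [417.0, 209.0, 101.0]), (320, [414.0, 210.0, 102.0]), (324, [410.0, 212.0, 101.0]), (328, [408.0, 219.0, 69.0])]
163 [(312, [422.0, 212.0, 101.0]), (316, [418.0, 213.0, 102.0]), (320, [415.0, 214.0, 101.0]), (324, [412.0, 215.0, 102.0]), (328, [410.0, 223.0, 69.0])]
168 [(312, [423.0, 216.0, 101.0]), (316, [420.0, 217.0, 103.0]), (320, [416.0, 218.0, 102.0]), (324, [400.0, 157.0, 393.0]), (328, [411.0, 228.0, 69.0])]
173 [(312, [424.0, 220.0, 102.0]), (316, [421.0, 221.0, 102.0]), (320, [418.0, 222.0, 102.0]), (324, [415.0, 224.0, 102.0]), (328, [413.0, 232.0, 70.0])]
178 [(312, [426.0, 224.0, 102.0]), (316, [422.0, 225.0, 103.0]), (320, [419.0, 226.0, 103.0]), (324, [416.0, 228.0, 102.0]), (328, [414.0, 237.0, 67.0])]
183 [(312, [427.0, 229.0, 101.0
[... 339 characters left out ...]
), (320, [424.0, 239.0, 102.0]), (324, [420.0, 241.0, 102.0]), (328, [419.0, 251.0, 69.0])]
198 [(312, [437.0, 254.0, 57.0]), (316, [428.0, 242.0, 103.0]), (320, [425.0, 244.0, 103.0]), (324, [422.0, 245.0, 102.0]), (328, [422.0, 261.0, 54.0])]
203 [(312, [439.0, 260.0, 56.0]), (316, [430.0, 246.0, 104.0]), (320, [427.0, 248.0, 102.0]), (324, [423.0, 249.0, 103.0]), (328, [426.0, 276.0, 22.0])]
208 [(312, [444.0, 275.0, 23.0]), (316, [431.0, 251.0, 103.0]), (320, [428.0, 252.0, 104.0]), (324, [425.0, 254.0, 102.0]), (328, [427.0, 281.0, 23.0])]
213 [(312, [446.0, 281.0, 23.0]), (316, [442.0, 283.0, 22.0]), (320, [438.0, 284.0, 24.0]), (324, [434.0, 286.0, 23.0]), (328, [429.0, 288.0, 21.0])]
```

View pics/w2c.png

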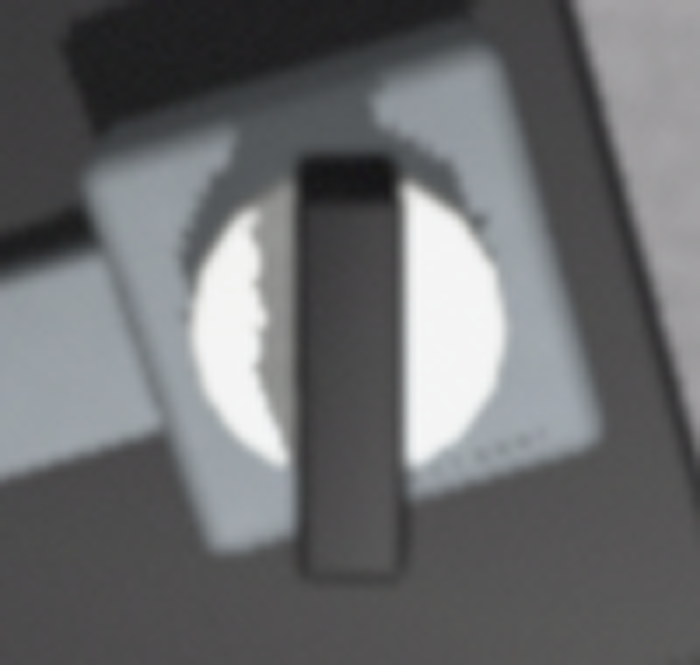

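```bash
python3 -c "
from h import *
d=load('w2')
w=lambda x,y,h: plane(d,270+(x+.5)/7-.5,130+(y+.5)/7-.5,h)[:2]
a,b=w(349,200,102),w(352,577,102);print(a,b,(a+b)/2,np.linalg.norm(a-b),np.arctan2(*(b-a)[::-1]),'disc',w(348,325,69))
k=(a+b)/2
go([k[0],k[1],75],np.arctan2(*(b-a)[::-1])+np.pi/2)"
```

```text
[414.08384417 210.15082827] [429.43145008 256.00652069] [421.75764713 233.07867448] 48.355904860929655 1.24782204949138 disc [421.47897706 232.46002338]
clock 5.0 shift [  4.    1.5 175.2] turn [-0.04  0.03 -0.66] dist 175.3
```

Request:
arm_command(rows=[[[1,0,8,0,0,-0.6],[2,1,25,0,0,-0.6],[3,1,45,0,0,-0.6],[4,1.5,65,0,0,-0.6],[4,1.5,85,0,0,-0.6],[4,1.5,105,0,0,-0.6],[4,1.5,125,0,0,-0.6],[4,1.5,145,0,0,-0.6],[4,1.5,160,0,0,-0.6],[4,1.5,170,0,0,-0.6],[4,1.5,175,0,0,-0.6],[4,1.5,175,0,0,-0.6],[4,1.5,175,0,0,-0.6]]])

```text
clock: 6.08
eef_pos: [421.3, 234.3, 75.3]
tool_rot: [-3.142, -0.0, 2.82]
force: [-0.8, -0.5, 0.4]
width: 85.0
```

```bash
python3 -c "
from h import *
go([421.7,233,75],2.8186);print(sensors.read_state())"
```

```text
clock 6.08 shift [-0.8 -1.1  0.3] turn [-0.   -0.01  0.06] dist 1.4
{'clock': 6.0833, 'qpos': array([-0.0371372 ,  0.79130947, -0.81617478,  2.09449039,  0.95686547,
        0.68650994,  1.30875255]), 'qd': array([ 0.00678614, -0.01390991, -0.0111569 , -0.0059866 , -0.00484191,
        0.00055696,  0.00282927]), 'tau': array([-7.37809972e-02, -4.60585392e+01, -9.49187815e+00, -8.21938366e+00,
        3.17444641e-02,  8.02764203e-03, -2.19127920e-02]), 'eef_pos': array([421.28081803, 234.27313111,  75.34833551]), 'tool_rot': array([-3.14158269e+00, -1.30782984e-04,  2.81970443e+00]), 'force': array([-0.81620024, -0.46099314,  0.42770733]), 'torque': array([-0.01201619,  0.01312489, -0.00767834]), 'width': 84.9701360136838}
```

Close on the knob.

Request:
arm_command(rows=[[[0,-1,0,0,0,0],[0,-1,0,0,0,0],[0,-1,0,0,0,0],[0,-1,0,0,0,0],[0,-1,0,0,0,0],[0,-1,0,0,0,0],[0,-1,0,0,0,0],[0,-1,0,0,0,0]]], claw=-1)

```text
clock: 6.75
eef_pos: [421.7, 233.2, 75.7]
tool_rot: [3.141, 0.001, 2.819]
force: [1.9, -1.7, 4.5]
width: 13.0
```

```bash
python3 -c "
from h import *
s=sensors.read_state();print(s['force'],s['torque'],s['tool_rot'],s['eef_pos'])"
```

```text
[ 1.89563148 -1.66827918  4.52204464] [-0.34726313 -0.24200212  0.00136629] [3.14144394e+00 1.44658422e-03 2.81932528e+00] [421.7349896  233.18040772  75.72704585]
```

Request:
arm_command(rows=[[[0,0,0,0,0,2],[0,0,0,0,0,6],[0,0,0,0,0,10],[0,0,0,0,0,15],[0,0,0,0,0,20],[0,0,0,0,0,25],[0,0,0,0,0,30],[0,0,0,0,0,35],[0,0,0,0,0,40],[0,0,0,0,0,45],[0,0,0,0,0,50],[0,0,0,0,0,55],[0,0,0,0,0,60],[0,0,0,0,0,65],[0,0,0,0,0,70],[0,0,0,0,0,74],[0,0,0,0,0,77],[0,0,0,0,0,78],[0,0,0,0,0,78],[0,0,0,0,0,78]]])

```text
clock: 8.42
eef_pos: [420.5, 235.4, 75.7]
tool_rot: [-3.141, -0.003, 1.461]
force: [-3.3, 3.4, 6.6]
width: 12.5
```

```bash
python3 -c "
from h import *
snap('top','t2');crop('t2',130,260,130,265,5,'t2c');snap('scene','s2');crop('s2',390,530,140,290,5,'s2c')
s=sensors.read_state();print(s['force'],s['torque'],s['tool_rot'],s['eef_pos'],s['qpos'])"
```

```text
[-3.25293057  3.38900696  6.38243806] [ 0.92492469  0.76151261 -0.05001066] [-3.14133118 -0.0031837   1.46099567] [420.49236145 235.35605981  75.70887228] [-0.24974828  0.69179617 -0.46994094  2.10207135  0.65319284  0.49079436
  0.24529693]
```

View pics/t2c.png

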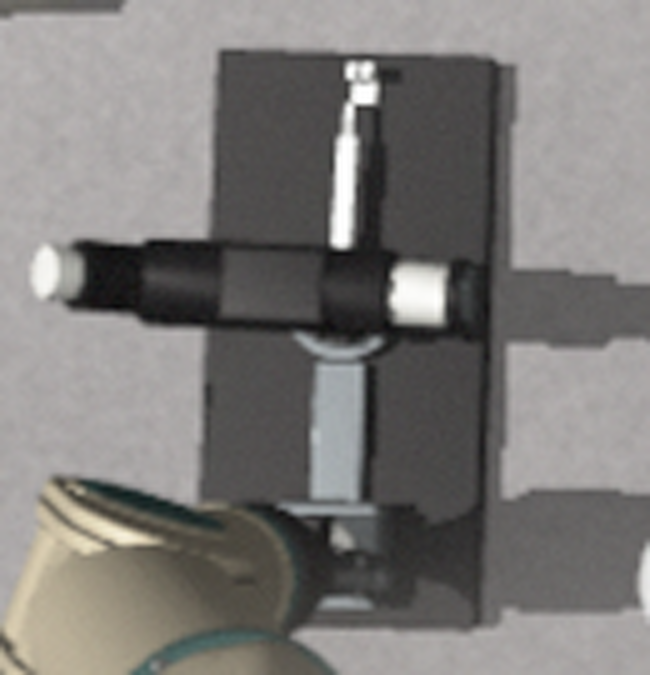

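View pics/s2c.png

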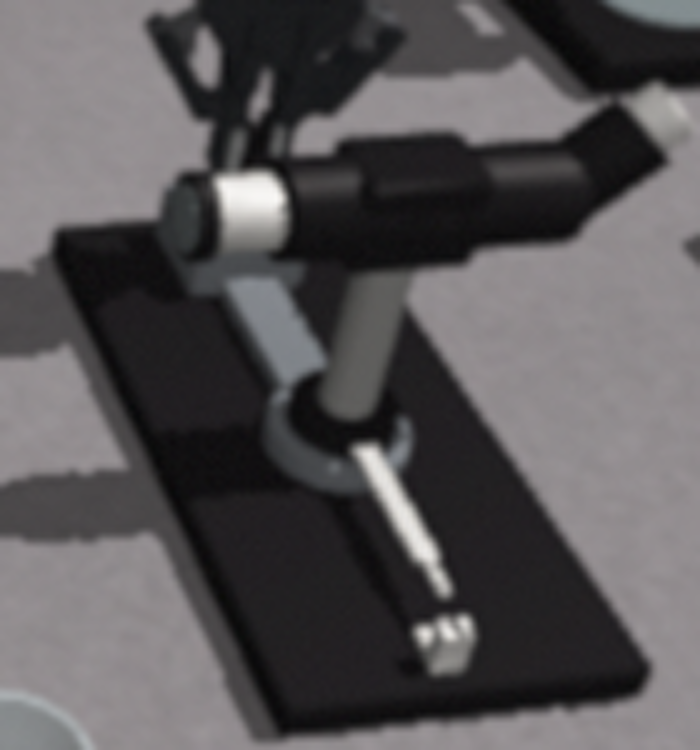

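```bash
python3 - <<'E'
from h import *
crop('t2',190,216,138,182,14,'t2d');crop('s2',455,495,225,280,12,'s2d')
a=cv2.imread('pics/t2d.png');b=cv2.imread('pics/s2d.png');h=max(a.shape[0],b.shape[0])
q=lambda i:cv2.copyMakeBorder(i,0,h-i.shape[0],0,0,cv2.BORDER_CONSTANT)
cv2.imwrite('pics/mm.png',np.hstack([q(a)[:600],q(b)[:600]]));print(a.shape,b.shape)
for n in('t2','s2'):
  d=load(n);cl=cloud(d);g=d['pixels'].astype(int).sum(2)
  R=(200,208,138,150) if n=='t2' else (470,488,258,278)
  for v in range(R[2],R[3]):
    print(n,v,[(u,g[v,u],cl[v,u].round(0).astype(int).tolist()) for u in range(R[0],R[1]) if g[v,u]>330])
E
```

```text
(616, 364, 3) (660, 480, 3)
t2 138 [(200, np.int64(518), [739, 233, -1]), (201, np.int64(511), [739, 229, 1]), (202, np.int64(509), [738, 225, 6]), (203, np.int64(526), [738, 223, 2]), (204, np.int64(526), [738, 219, 6]), (205, np.int64(529), [738, 217, 2]), (206, np.int64(511), [739, 214, 1]), (207, np.int64(518), [738, 210, 4])]
t2 139 [(200, np.int64(520), [735, 232, 1]), (201, np.int64(509), [735, 229, 1]), (202, np.int64(510), [734, 225, 7]), (203, np.int64(514), [736, 224, -2]), (204, np.int64(524), [736, 220, -1]), (205, np.int64(514), [736, 218, -5]), (206, np.int64(505), [735, 214, 1]), (207, np.int64(513), [735, 211, 0])]
t2 140 [(200, np.int64(435), [733, 234, -6]), (201, np.int64(419), [733, 230, -1]), (202, np.int64(411), [732, 226, 0]), (203, np.int64(431), [733, 224, -4]), (204, np.int64(440), [733, 221, -4]), (205, np.int64(435), [731, 216, 5]), (206, np.int64(431), [732, 213, 3]), (207, np.int64(440), [733, 211, -2])]
t2 141 []
t2 142 [(200, np.int64(545), [722, 227, 23]), (201, np.int64(440), [723, 225, 18]), (202, np.int64(461), [723, 222, 18]), (203, np.int64(583)
[... 4452 characters left out ...]
477, np.int64(348), [716, 211, 30]), (478, np.int64(390), [719, 212, 33]), (479, np.int64(405), [720, 213, 34]), (480, np.int64(407), [720, 216, 33]), (481, np.int64(400), [720, 218, 33]), (482, np.int64(378), [720, 221, 32])]
s2 272 [(477, np.int64(390), [718, 211, 29]), (478, np.int64(414), [718, 213, 29]), (479, np.int64(419), [719, 214, 30]), (480, np.int64(412), [720, 216, 30]), (481, np.int64(398), [719, 220, 28]), (482, np.int64(356), [719, 222, 28])]
s2 273 [(477, np.int64(399), [717, 212, 24]), (478, np.int64(399), [718, 214, 26]), (479, np.int64(383), [719, 216, 26]), (480, np.int64(368), [719, 218, 25]), (481, np.int64(348), [719, 220, 25])]
s2 274 []
s2 275 []
s2 276 []
s2 277 []
```

View pics/mm.png

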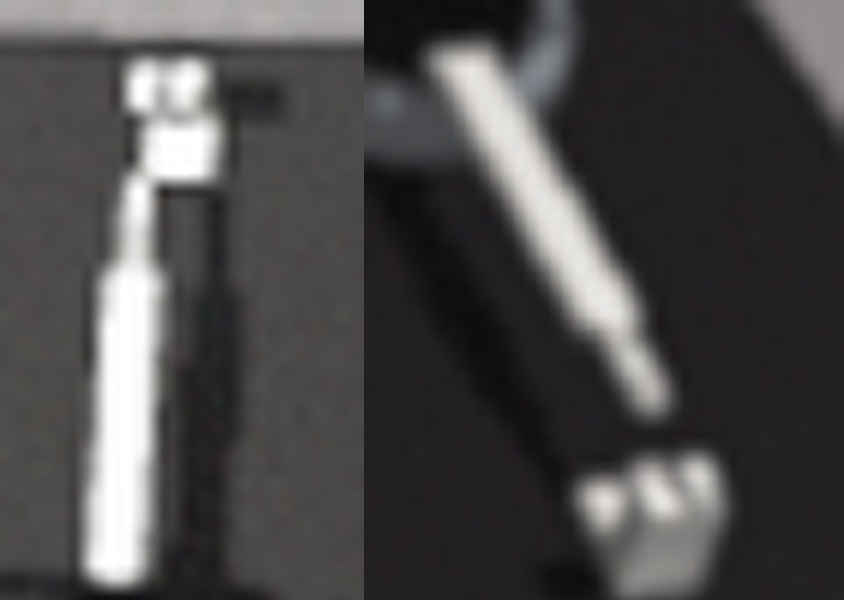

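```bash
cat > m3.py <<'E'
from h import *
import sys
t,s=load('t2'),load('s2')
T=lambda x,y,h: plane(t,190+(x+.5)/14-.5,138+(y+.5)/14-.5,h)[:2]
S=lambda x,y,h: plane(s,455+(x-364+.5)/12-.5,225+(y+.5)/12-.5,h)[:2]
A=np.array([573.1,229.4])
ang=lambda p:(np.arctan2(*(p-A)[::-1]).round(4),np.linalg.norm(p-A).round(1),p.round(1))
for n,p in dict(lineT1=T(169,88,46),lineT2=T(166,108,46),tipT=T(141,175,44),p0T=T(116,575,44),lineS=S(679,478,46),lineS2=S(685,500,46),tipS=S(657,412,44),p0S=S(462,52,44)).items(): print(n,*ang(p))
for a,b in((T(141,175,44),T(116,575,44)),(S(657,412,44),S(462,52,44))): print('strip dir',np.arctan2(*(a-b)[::-1]))
E
python3 m3.py
```

```text
lineT1 -0.0874 140.2 [712.7 217.2]
lineT2 -0.0856 135.8 [708.4 217.8]
tipT -0.0485 121.3 [694.3 223.5]
p0T -0.0264 35.1 [608.2 228.5]
lineS -0.0833 139.8 [712.4 217.8]
lineS2 -0.0901 145.0 [717.5 216.4]
tipS -0.0544 122.4 [695.3 222.7]
p0S 0.019 26.3 [599.4 229.9]
strip dir -0.05753421120147563
strip dir -0.07448075862796065
```

Request:
arm_command(rows=[[[0,0,0,0,0,2],[0,0,0,0,0,4],[0,0,0,0,0,6],[0,0,0,0,0,6.5],[0,0,0,0,0,6.5],[0,0,0,0,0,6.5]]])

```text
clock: 9.02
eef_pos: [420.5, 235.6, 75.7]
tool_rot: [-3.141, -0.004, 1.348]
force: [-3.6, 4.5, 5.8]
width: 12.9
```

Request:
arm_command(rows=[[[0,0,0,0,0,0],[0,0,0,0,0,0],[0,0,0,0,0,0],[0,0,0,0,0,0],[0,0,0,0,0,0],[0,0,0,0,0,0],[0,0,0,0,0,0],[0,0,0,0,0,0]]], claw=1)

```text
clock: 9.68
eef_pos: [421.0, 233.2, 75.3]
tool_rot: [-3.142, 0.0, 1.345]
force: [0.3, -0.3, 0.3]
width: 85.6
```

```bash
python3 -c "
from h import *
go([421,234,300],1.3)
print(sensors.read_state()['tool_rot'])"
```

```text
clock 9.68 shift [ 7.000e-01 -2.000e-01 -2.247e+02] turn [-0.    0.01  2.57] dist 224.7
[-3.14158807e+00  1.24240871e-04  1.34487693e+00]
```

Request:
arm_command(rows=[[[0,0,-8,0,0,0],[0,0,-22,0,0,0],[0,0,-42,0,0,0],[0,0,-62,0,0,0],[0,0,-84,0,0,0],[0,0,-106,0,0,0],[0,0,-128,0,0,0],[0,0,-150,0,0,0],[0,0,-172,0,0,0],[0,0,-192,0,0,0],[0,0,-210,0,0,0],[0,0,-220,0,0,0],[0,0,-225,0,0,0]]])

```text
clock: 10.77
eef_pos: [421.3, 233.7, 302.0]
tool_rot: [3.139, -0.001, 1.345]
force: [0.3, 0.5, -0.8]
width: 85.6
```

```bash
python3 - <<'E'
from h import *
snap('top','t3');snap('scene','s3')
crop('t3',190,216,138,182,14,'t3d');crop('s3',455,495,225,280,12,'s3d')
a=cv2.imread('pics/t3d.png');b=cv2.imread('pics/s3d.png')
cv2.imwrite('pics/mm3.png',np.hstack([a[:600],b[:600]]))
go([530,0,290],-0.3);print(sensors.read_state()['qpos'])
E
```

```text
clock 10.87 shift [-203.   158.4   10.8] turn [ 2.000e-02 -6.000e-02  9.424e+01] dist 257.7
[-0.04416832  0.36906865 -0.71012916  1.86430677  0.28214055  1.00940766
  0.47188238]
```

View pics/mm3.png

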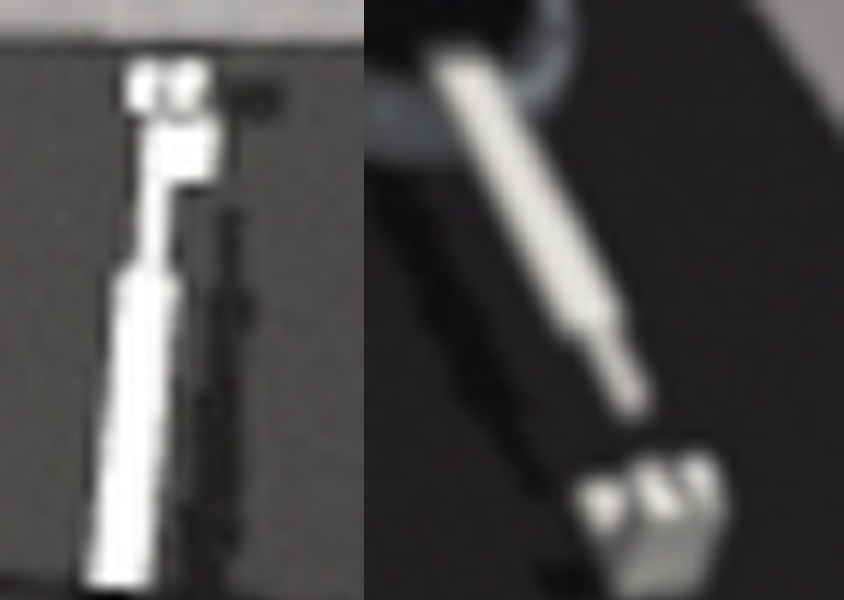

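View pics/t3.png

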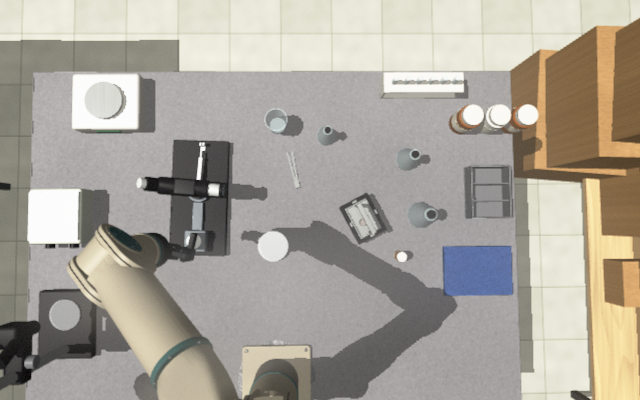

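```bash
cat >> m3.py <<'E'
print('---')
t,s=load('t3'),load('s3')
for n,p in dict(neckT=T(152,230,44),wideT=T(146,290,44),lowT=T(122,575,44),tipS=S(633,414,44),neckS=S(608,350,44),wideS=S(587,310,44)).items(): print(n,*ang(p))
c=np.array([-13.6,121]);
for a in(-.07,-.08,-.09,-.1):
  p=np.r_[A+118*np.array([np.cos(a),np.sin(a)]),44]; x=proj(s,p);y=proj(t,p); print(a,(x+.5-[455,225])*12+[364,0],(y+.5-[190,138])*14)
E
python3 m3.py|sed -n '/---/,$p'
```

```text
---
neckT -0.0756 109.6 [682.4 221.1]
wideT -0.0731 96.6 [669.5 222.3]
lowT -0.0627 35.2 [608.2 227.2]
tipS -0.0916 122.4 [695.  218.2]
neckS -0.078 106.6 [679.4 221.1]
wideS -0.0774 96.4 [669.2 221.9]
-0.07 [637.80121759 395.65945831] [152.53362017 191.50240388]
-0.08 [631.55801018 396.10914595] [158.05078221 191.87890942]
-0.09 [625.28844565 396.51131468] [163.56309627 192.30987889]
-0.1 [618.99333957 396.86589984] [169.07001958 192.7952668 ]
```

Request:
arm_command(rows=[[[-8,6,0,0,0,3],[-18,14,1,0,0,8],[-30,23,1,0,0,14],[-43,33,2,0,0,20],[-57,44,3,0,0,26],[-71,55,3,0,0,32],[-85,66,4,0,0,38],[-99,77,5,0,0,44],[-113,88,6,0,0,50],[-127,99,7,0,0,56],[-141,110,8,0,0,62],[-155,121,8,0,0,68],[-168,131,9,0,0,74],[-180,141,10,0,0,80],[-191,149,10,0,0,86],[-199,155,11,0,0,91],[-203,158,11,0,0,94],[-203,158,11,0,0,94]]])

```text
clock: 12.37
eef_pos: [529.1, -2.4, 287.8]
tool_rot: [3.139, 0.002, -0.302]
force: [-0.2, -0.2, 0.1]
width: 85.4
```

```bash
python3 -c "
from h import *
go([483.2,-265,280],-1.093);print(sensors.read_state()['qpos'].round(2))"
```

```text
clock 12.37 shift [ 34.3 264.3   8.3] turn [ 0.17  0.07 45.33] dist 266.7
[ 0.11  0.4  -0.23  1.77  0.11  0.99 -0.46]
```

Request:
arm_command(rows=[[[1,9,0,0,0,2],[3,22,0,0,0,4],[5,38,1,0,0,7],[7,57,2,0,0,10],[10,78,2,0,0,13.5],[13,100,3,0,0,17],[16,122,4,0,0,21],[19,144,5,0,0,25],[22,166,5,0,0,28.5],[24,187,6,0,0,32],[27,207,7,0,0,35.5],[29,225,7,0,0,38.5],[31,241,8,0,0,41.5],[33,254,8,0,0,43.5],[34,261,8,0,0,45],[34.3,264.3,8.3,0.17,0.07,45.3],[34.3,264.3,8.3,0.17,0.07,45.3],[34.3,264.3,8.3,0.17,0.07,45.3]]])

```text
clock: 13.87
eef_pos: [485.6, -261.8, 280.9]
tool_rot: [-3.138, 0.001, -1.085]
force: [-0.2, 0.7, -0.1]
width: 85.3
```

```bash
python3 -c "
from h import *
go([483.2,-265,109.5],-1.093);print(sensors.read_state()['qpos'].round(2))"
```

```text
clock 13.87 shift [  1.9   4.2 171.4] turn [-0.21  0.05  0.46] dist 171.5
[ 0.44  0.43  0.02  1.73 -0.01  0.98 -0.63]
```

Request:
arm_command(rows=[[[0,0,0,0,0,0],[0,0,0,0,0,0],[0,0,0,0,0,0],[0,0,0,0,0,0]]])

```text
clock: 14.2
eef_pos: [485.5, -262.2, 281.1]
tool_rot: [-3.138, 0.0, -1.085]
force: [0.3, -0.2, -0.5]
width: 85.1
```

```bash
python3 -c "
from h import *
go([483.2,-265,108.5],-1.093);snap('wrist','w4');go([483.2,-265,108.5],-1.093)"
```

```text
clock 14.2 shift [  1.4   3.9 172.6] turn [-0.19  0.01  0.44] dist 172.6
clock 14.25 shift [  1.3   3.8 172.6] turn [-0.19  0.    0.42] dist 172.6
```

Request:
arm_command(rows=[[[0.5,1,6,-0.2,0,0.4],[1,2,18,-0.2,0,0.4],[1.3,3.8,34,-0.2,0,0.4],[1.3,3.8,50,-0.2,0,0.4],[1.3,3.8,68,-0.2,0,0.4],[1.3,3.8,86,-0.2,0,0.4],[1.3,3.8,104,-0.2,0,0.4],[1.3,3.8,120,-0.2,0,0.4],[1.3,3.8,135,-0.2,0,0.4],[1.3,3.8,148,-0.2,0,0.4],[1.3,3.8,158,-0.2,0,0.4],[1.3,3.8,166,-0.2,0,0.4],[1.3,3.8,171,-0.2,0,0.4],[1.3,3.8,172.5,-0.2,0,0.4],[1.3,3.8,172.5,-0.2,0,0.4],[1.3,3.8,172.5,-0.2,0,0.4]]])

```text
clock: 15.58
eef_pos: [483.4, -265.6, 109.0]
tool_rot: [-3.141, -0.001, -1.093]
force: [0.8, -0.4, 0.1]
width: 85.6
```

```bash
python3 -c "
from h import *
go([483.2,-265,108.5],-1.093);snap('wrist','w5');crop('w5',0,640,0,400,1.25,'w5b');print(sensors.read_state()['force'])"
```

```text
clock 15.58 shift [-0.6 -0.1  0.5] turn [-0.01 -0.05 -0.02] dist 0.8
[-0.1776933  -0.02070713 -0.16057708]
```

View pics/w5b.png

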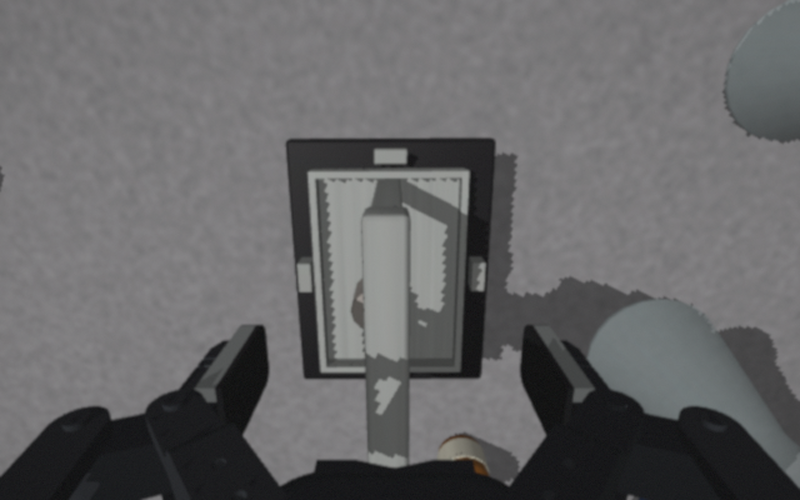

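```bash
python3 - <<'E'
from h import *
d=load('w5');cl=cloud(d);s=sensors.read_state();R=Ro.from_euler('xyz',s['tool_rot'])
for v in (190,230,270): 
  print(v,[(u,R.inv().apply(cl[v,u]-s['eef_pos']).round(1).tolist()) for u in range(286,334,4)])
for v,u in((300,205),(300,430)): print(R.inv().apply(cl[v,u]-s['eef_pos']).round(1))
print(R.inv().apply(d['pose'][:3,3]-s['eef_pos']),(R.as_matrix().T@d['pose'][:3,:3]).round(3))
g=d['pixels'].astype(int).sum(2);print(g[310,195:225],g[310,410:440]); print([cl[310,u].round(0).tolist() for u in(208,210,212,214,418,420,422,424)])
for u in(206,208,210,212,214,418,420,422,424): print(u,R.inv().apply(cl[310,u]-s['eef_pos']).round(1))
E
```

```text
190 [(286, [-16.0, -17.8, 55.2]), (290, [-7.7, -40.3, -23.8]), (294, [-6.1, -40.8, -25.6]), (298, [-4.7, -40.9, -25.7]), (302, [-3.3, -40.9, -25.7]), (306, [-1.9, -40.5, -24.3]), (310, [-0.5, -40.8, -25.6]), (314, [0.9, -40.5, -24.6]), (318, [2.3, -40.6, -24.8]), (322, [3.7, -40.9, -25.7]), (326, [5.1, -40.7, -24.9]), (330, [10.0, -17.8, 55.2])]
230 [(286, [-15.8, 3.6, 45.2]), (290, [-12.9, 0.6, 37.8]), (294, [-6.5, -25.1, -24.2]), (298, [-5.0, -25.6, -25.2]), (302, [-3.5, -26.0, -26.3]), (306, [-2.0, -25.7, -25.6]), (310, [-0.6, -25.6, -25.2]), (314, [0.9, -25.3, -24.7]), (318, [2.3, -25.6, -25.2]), (322, [3.8, -25.2, -24.4]), (326, [5.3, -25.2, -24.3]), (330, [10.3, 7.7, 54.9])]
270 [(286, [-17.3, 34.7, 54.1]), (290, [-14.8, 35.0, 54.7]), (294, [-6.8, -8.5, -24.0]), (298, [-5.2, -9.6, -25.9]), (302, [-3.6, -9.8, -26.2]), (306, [-2.2, -9.5, -25.7]), (310, [-0.6, -9.5, -25.8]), (314, [0.9, -9.4, -25.5]), (318, [2.4, -8.7, -24.2]), (322, [3.9, -9.3, -25.3]), (326, [5.4, -8.9, -24.6]), (330, [10.6, 34.5, 53.8])]
[-41.5   3.5 -25.7]
[ 44.    0.3 -30.5]
[   1.4226509   -74.34182668 -142.84531085] [[ 1.     0.     0.001]
 [ 0.    -0.955 -0.297]
 [ 0.001  0.297 -0.955]]
[ 61  56  62  51  61  66  61  65  55  48  62  59  52  63  56  95 188 291
 361 379 379 377 380 379 383 387 382 388 385 385] [373 375 376 382 387 392 389 374 324 219 114  57  58  59  64  62  44  62
  65  55  63  59  58  52  49  61  63  64  61  57]
[[456.0, -233.0, 133.0], [455.0, -234.0, 131.0], [453.0, -235.0, 129.0], [353.0, -238.0, -0.0], [432.0, -391.0, -0.0], [493.0, -310.0, 130.0], [495.0, -309.0, 132.0], [496.0, -309.0, 134.0]]
206 [-41.2   7.4 -26.7]
208 [-41.3   9.1 -24.2]
210 [-41.3  10.8 -21.8]
212 [-41.3  12.4 -19.5]
214 [-84.3 103.  109.2]
418 [ 88.  103.2 109.6]
420 [ 44.2  11.6 -20.6]
422 [ 44.2  10.  -22.9]
424 [ 44.1   8.3 -25.3]
```

Request:
arm_command(rows=[[[-1,0,0,0,0,0],[-2,0,0.5,0,0,0],[-2,0,0.5,0,0,0],[-2,0,0.5,0,0,0]]])

```text
clock: 15.97
eef_pos: [482.2, -263.5, 108.2]
tool_rot: [3.141, -0.0, -1.093]
force: [0.1, -0.2, 0.6]
width: 85.6
```

Request:
arm_command(rows=[[[0,0,0,0,0,0],[0,0,0,0,0,0],[0,0,0,0,0,0],[0,0,0,0,0,0],[0,0,0,0,0,0],[0,0,0,0,0,0],[0,0,0,0,0,0],[0,0,0,0,0,0],[0,0,0,0,0,0],[0,0,0,0,0,0]]], claw=-1)

```text
clock: 16.8
eef_pos: [482.3, -263.9, 108.1]
tool_rot: [3.142, -0.001, -1.094]
force: [1.6, -0.2, 1.2]
width: 13.2
```

```bash
python3 -c "
from h import *
snap('wrist','w6');crop('w6',0,640,0,400,1.25,'w6b');s=sensors.read_state();print(s['force'],s['torque'],s['eef_pos'],s['tool_rot'])"
```

```text
[ 0.46437315 -0.76708234  0.09279176] [-0.16503132 -0.10036721  0.0552965 ] [ 482.33480381 -263.902439    108.16344977] [ 3.14153026e+00 -6.57547566e-04 -1.09341056e+00]
```

View pics/w6b.png

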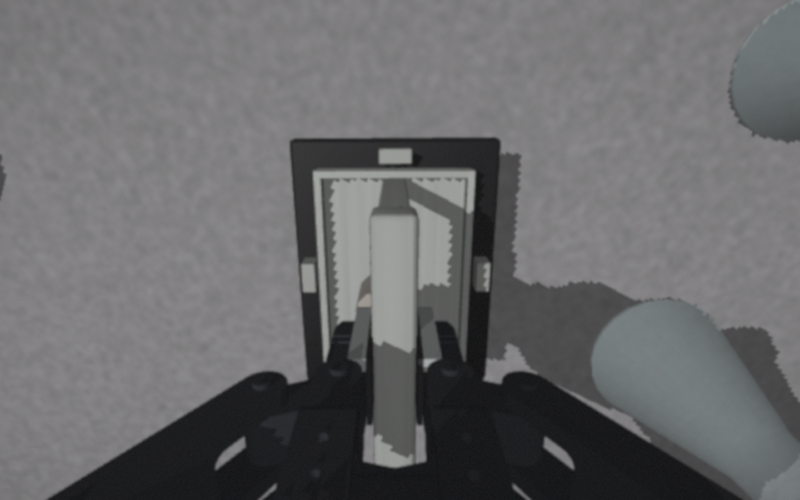

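Request:
arm_command(rows=[[[0,0,-1,0,0,0],[0,0,-3,0,0,0],[0,0,-6,0,0,0],[0,0,-10,0,0,0],[0,0,-15,0,0,0],[0,0,-21,0,0,0],[0,0,-28,0,0,0],[0,0,-35,0,0,0],[0,0,-42,0,0,0],[0,0,-49,0,0,0],[0,0,-56,0,0,0],[0,0,-63,0,0,0],[0,0,-70,0,0,0],[0,0,-77,0,0,0],[0,0,-84,0,0,0],[0,0,-91,0,0,0],[0,0,-96,0,0,0],[0,0,-100,0,0,0],[0,0,-103,0,0,0],[0,0,-104,0,0,0]]])

```text
clock: 18.52
eef_pos: [482.3, -263.7, 212.4]
tool_rot: [3.142, -0.0, -1.093]
force: [0.2, -0.1, -2.7]
width: 13.0
```

Request:
arm_command(rows=[[[0,0,0,0,0,0],[0,0,0,0,0,0],[0,0,0,0,0,0]]])

```text
clock: 18.77
eef_pos: [481.9, -263.5, 211.6]
tool_rot: [3.141, 0.001, -1.093]
force: [0.4, 0.6, -2.7]
width: 12.9
```

```bash
python3 -c "
from h import *
snap('scene','s6');crop('s6',180,340,120,280,4,'s6b');s=sensors.read_state();print(s['force'],s['torque'],s['eef_pos'],s['tool_rot'])
# core offset from grip TCP (-11.2,2.0)
F=np.array([556.6,45.1]); go([F[0]+11.2,F[1]-2,212.3],-1.093)"
```

```text
[ 0.154151    0.46568634 -3.04289572] [-0.04517543 -0.04229835  0.02861105] [ 481.92514203 -263.51314501  211.67478001] [ 3.14082893e+00  5.71571319e-04 -1.09333053e+00]
clock 18.82 shift [-232.9 -217.2   -0.7] turn [ 0.04  0.03 -0.02] dist 318.4
```

View pics/s6b.png

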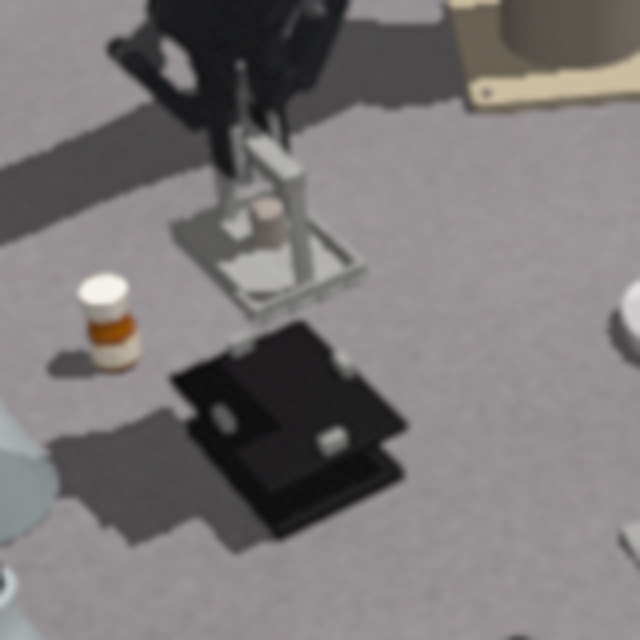

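Request:
arm_command(rows=[[[-1.2,-1.1,0,0,0,0],[-3.5,-3.3,0,0,0,0],[-7.6,-7.1,0,0,0,0],[-13.4,-12.5,0,0,0,0],[-21,-19.5,0,0,0,0],[-29.1,-27.2,0,0,0,0],[-37.3,-34.8,0,0,0,0],[-45.4,-42.4,0,0,0,0],[-53.6,-50,0,0,0,0],[-61.7,-57.6,0,0,0,0],[-69.9,-65.2,0,0,0,0],[-78.1,-72.8,0,0,0,0],[-86.2,-80.4,0,0,0,0],[-94.4,-88,0,0,0,0],[-101.4,-94.5,0,0,0,0],[-106.6,-99.4,0,0,0,0],[-110.7,-103.2,0,0,0,0],[-113.6,-105.9,0,0,0,0],[-115.3,-107.5,0,0,0,0],[-116.5,-108.6,0,0,0,0]]])

```text
clock: 20.48
eef_pos: [525.1, -110.3, 212.0]
tool_rot: [3.141, -0.0, -1.094]
force: [0.3, -0.2, -2.7]
width: 12.9
```

```bash
python3 -c "
from h import *
go([567.8,43,212.3],-1.093)"
```

```text
clock 20.48 shift [-116.6 -108.3   -0.4] turn [ 0.03 -0.01 -0.04] dist 159.2
```

Request:
arm_command(rows=[[[-1.2,-1.1,0,0,0,0],[-3.5,-3.3,0,0,0,0],[-7.6,-7.1,0,0,0,0],[-13.4,-12.5,0,0,0,0],[-21,-19.5,0,0,0,0],[-29.1,-27.2,0,0,0,0],[-37.3,-34.8,0,0,0,0],[-45.4,-42.4,0,0,0,0],[-53.6,-50,0,0,0,0],[-61.7,-57.6,0,0,0,0],[-69.9,-65.2,0,0,0,0],[-78.1,-72.8,0,0,0,0],[-86.2,-80.4,0,0,0,0],[-94.4,-88,0,0,0,0],[-101.4,-94.5,0,0,0,0],[-106.6,-99.4,0,0,0,0],[-110.7,-103.2,0,0,0,0],[-113.6,-105.9,0,0,0,0],[-115.3,-107.5,0,0,0,0],[-116.5,-108.6,0,0,0,0]]])

```text
clock: 22.15
eef_pos: [568.0, 43.0, 211.9]
tool_rot: [3.141, -0.0, -1.094]
force: [0.8, -0.8, -1.7]
width: 12.8
```

Request:
arm_command(rows=[[[0,0,0,0,0,0],[0,0,0,0,0,0],[0,0,0,0,0,0],[0,0,0,0,0,0]]])

```text
clock: 22.48
eef_pos: [567.9, 42.7, 211.9]
tool_rot: [3.141, -0.0, -1.094]
force: [-0.5, 0.1, -2.1]
width: 12.7
```

```bash
python3 -c "
from h import *
go([567.8,43,212.3],-1.093)
snap('scene','s7');snap('top','t7');snap('wrist','w7');crop('s7',290,530,120,300,3,'s7b');crop('t7',130,330,110,270,4,'t7b');
s=sensors.read_state();print(s['eef_pos'],s['tool_rot'],abs(s['qd']).max())"
```

```text
clock 22.48 shift [-0.3 -0.1 -0.4] turn [ 0.03 -0.01 -0.06] dist 0.5
[567.97549304  42.90317816 211.98515956] [ 3.14124187e+00 -6.37998826e-05 -1.09373266e+00] 0.0013270971528458438
```

View pics/s7b.png

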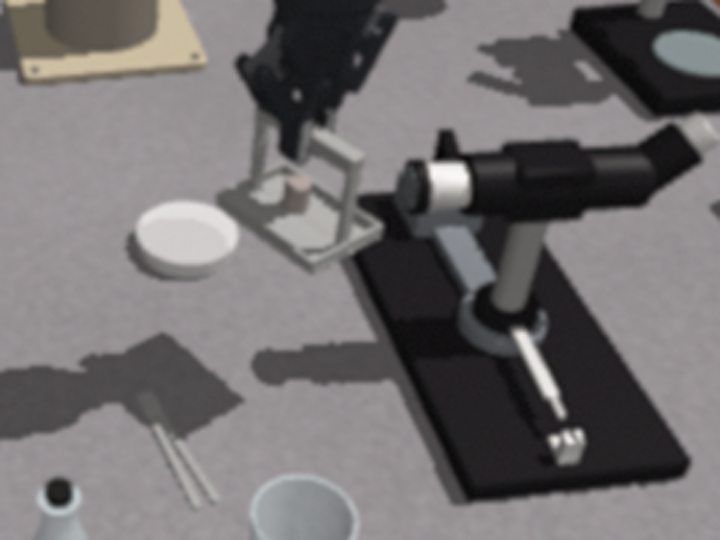

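View pics/t7b.png

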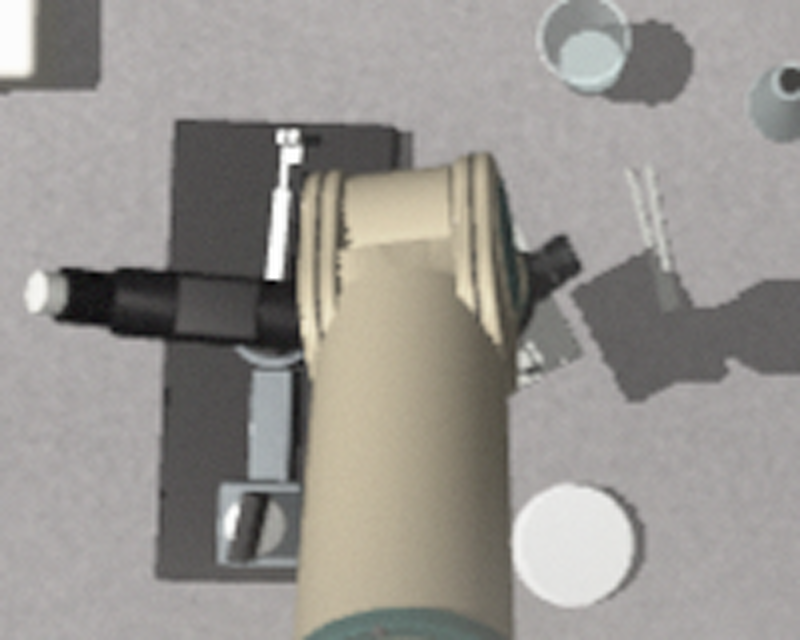

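View pics/w7.png

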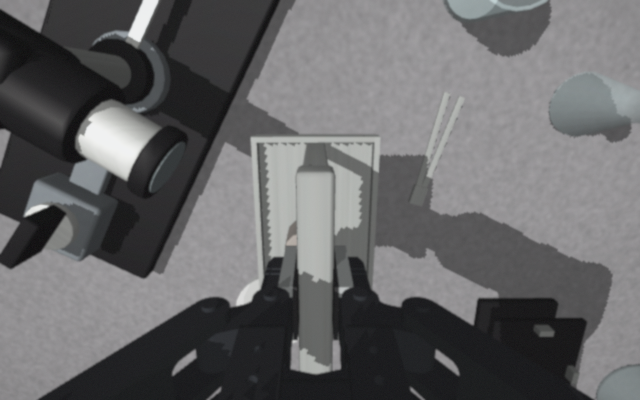

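```bash
python3 - <<'E'
from h import *
s=load('s7');cl=cloud(s)
P=lambda x,y:(290+(x+.5)/3-.5,120+(y+.5)/3-.5)
F=np.array([556.6,45.1,170])
print('focus px crop',(proj(s,F)+.5-[290,120])*3,'lens pred',(proj(s,[564.3,129.8,170])+.5-[290,120])*3)
for x,y in((296,192),(299,190),(299,198),(303,195),(408,188),(410,192),(414,186)):
  u,v=P(x,y);print((x,y),cl[round(v),round(u)].round(1))
w=load('w7');cw=cloud(w)
for u,v in((165,170),(168,165),(162,175),(294,242),(293,236)): print('w',(u,v),cw[v,u].round(1))
crop('s7',370,450,160,210,8,'s7c')
E
```

```text
focus px crop [295.07818381 192.07208037] lens pred [408.96736826 186.59554049]
(296, 192) [568.6  40.8 178.1]
(299, 190) [566.1  43.8 178.6]
(299, 198) [569.1  43.5 172.7]
(303, 195) [568.6  48.  174.5]
(408, 188) [562.8 131.1 167.9]
(410, 192) [566.1 130.4 164.9]
(414, 186) [574.  129.9 176.2]
w (165, 170) [562.1 127.9 174.7]
w (168, 165) [564.9 127.8 173.3]
w (162, 175) [558.7 128.5 174.4]
w (294, 242) [559.6  49.9 182.5]
w (293, 236) [562.1  51.8 181.4]
```

View pics/s7c.png

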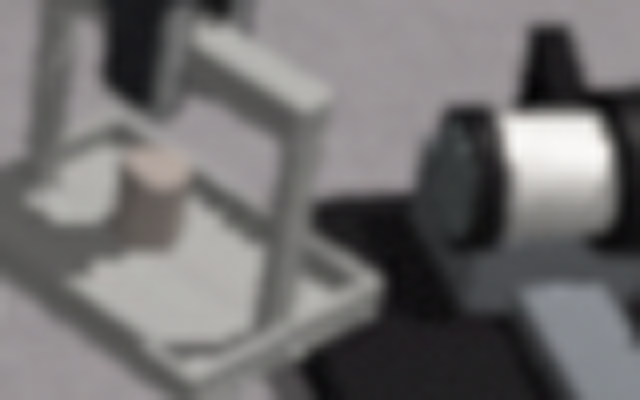

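```bash
python3 -c "
from h import *
order.finish_job()
s=sensors.read_state();print(s['clock'],s['eef_pos'],s['width'])"
```

```text
the job is handed in; nothing more can be done
the job is handed in; nothing more can be done
```

I turned the knob about 84° clockwise and let go, then lifted the carrier by its handle bar and held it in front of the lens. I handed the job in at about 22.6 s. The system reported no verdict, so the results below are from my own last checks.

- **Pointer:** the top camera put it at -0.06 to -0.08 rad, the scene camera at -0.08 to -0.09, and the knob angle at -0.09. The mark's line measured -0.083 to -0.090 rad. So the readings differ a little, with the lowest top-camera reading near the root of the strip, where it is least reliable. The pointer is most likely within about 0.02 rad of the line, and the limit is 0.06.
- **Core:** its centre is at about (559, 45, 172) mm against the calculated focus of (557, 45, 170), roughly 3–5 mm off with a 25 mm limit. The measured lens position, about (564, 129, 170), matched my prediction.
- **Hold:** the core was standing upright. The gripper was steady, level to within 0.001 rad, and closed on the bar at 12.7 mm. About 85 mm separated the core from the lens, and the pictures show the carrier clear of both stand and scope.
- **Wrist camera:** it sat about 1.5 mm off the gripper's centre line. I moved the gripper 2 mm to correct for it before closing on the handle.
- **Bystanders:** those visible in the last pictures looked undisturbed. I did not measure any of them.

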